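# Set a small engine for a cold start: fuel on, full choke

## Task

Make the compressor engine ready for a cold start: as you face its levers, push the fuel tap lever (left, lowest) to the right until it is fully on, and push the choke lever (middle) to the left, past the half-choke click, right to its far stop at full choke. Only push with the fingertips or the outside of the fingers, never pinch a lever, leave the throttle lever (right, highest) as it is set, leave the loose things on the bench where they lie, and finish with the hand clear.

Things in the scene. Friction and masses are not known exactly. Their poses are not given: they have to be found in the camera images.
- engine: petrol engine, 330 x 430 x 352 mm high, bolted down. Origin: on the bench under its middle. Its -x is its front, where the three levers stand out; facing that front, its +y is to your left. Yaw 1.48 to 2.0, so the front looks roughly to world -y. Behind the grips: air cleaner front at engine x -58 mm, tank front at -45 mm (both over 220 mm high), carburettor front at -98 mm below z 161 mm
- choke (a joint): choke lever, swings level; rad: 0 = run, the start (0.45 rad right of straight out); 0.45 = half choke, a sprung click notch; 0.90 = full choke, notch and hard stop. Grows as the grip moves left (engine +y). About 7 N at the grip lifts it out of either notch, plus 1 N friction; let go, it snaps to the nearest notch, to full choke from beyond about 0.70
- choke_tip (a point): centre of the top of the choke lever's grip (middle lever as you face the front). Grip 10 mm thick along its swing, 18 mm along the arm, 36 mm tall: top at 201 mm above the bench, underside 165 mm, level with the arm's underside. Moves with the lever on a 65 mm radius about choke_pivot
- choke_pivot (a point): upright axis of the choke lever, at engine (-85, -20, 165) mm, fixed on the engine; a notched steel quadrant of 46 mm radius lies under the arm there
- fuel_tap (a joint): fuel tap lever angle, rad: 0 = shut (lever 0.575 rad to the left of straight out), 1.15 = fully on, at a hard stop (0.575 rad to the right). Grows as the grip moves right, to engine -y. Starts between 0 and 0.25. No notches, 2.5 N friction at the grip, stays where it is left
- fuel_tap_tip (a point): centre of the top of the fuel tap lever's grip (left and lowest lever as you face the front). Grip 10 mm thick along its swing, 18 mm along the arm, 32 mm tall: top at 141 mm above the bench, underside 109 mm. Moves on a 50 mm radius about fuel_tap_pivot
- fuel_tap_pivot (a point): upright axis of the fuel tap lever, at engine (-100, 70, 109) mm, fixed on the engine
- throttle_tip (a point): centre of the top of the throttle lever's grip (right and highest lever, 42 mm radius, grip 10 x 16 x 24 mm, top at 242 mm above the bench, about 87 mm in front of the engine's origin and 80 mm to its right). Not to be moved; it is stiff but turns if bumped
- plug_socket: bystander: deep steel socket standing in front of the levers, 28 mm across, 65 mm tall; origin under its middle
- spark_plug: bystander: spark plug lying on the bench in front of the levers, 72 mm long, 21 mm high; origin under its middle
- screwdriver: bystander: black screwdriver lying along its x, 180 mm long, 26 mm high; origin under its middle
- wrench: bystander: steel spanner lying along its x, 180 mm long, 8 mm high; origin under its middle
- oil_bottle: bystander: grey oil bottle standing in front and to the left of the levers, 68 mm across, 170 mm tall; origin under its middle
- paste_jar: bystander: white jar standing below and left of the fuel tap lever, 72 mm across, 75 mm tall; origin under its middle
- parts_tray: bystander: flat steel tray in front of the levers, 110 x 150 x 28 mm; origin under its middle

How it is judged:
By the outcome, as a careful person would: the job done as asked, in the order asked, and still so for the second after the job is handed in, with the robot touching nothing.
It also fails if it takes over 51 s, if anything falls off the work surface, if the arm or the gripper's body presses on something with over 40 N, if the wrist force passes 120 N, or if a joint passes its speed limit or range.

## Robot

A 7-joint arm with a two-finger parallel gripper is mounted at the origin on the work surface. World frame = base frame: x ahead of the robot, y to its left, z up, the work surface at z = 0. Lengths are in m, angles in rad, forces in N, time in s.
With the tool pointing down it reaches from about 0.4 to 0.9 m from the base axis. Payload 5.6 kg.
Tool frame: the origin (TCP) lies between the finger pads; the fingertips stand 25 mm ahead of it and the grasp point (between the pads) lies 6 mm ahead of it; z points along the fingers, y is the line along which they close (so a half turn about z gives the same grasp; the last joint's range is limited). The gripper opens to 92 mm and grips with 3 to 60 N. Pads are 20 mm wide; open, the fingers measure 128 mm over their backs; the gripper's body (75 mm by 189 mm) begins 69 mm behind the grasp point.
Start: joints at [-1.158, 0.468, -0.012, 1.603, 0.006, 1.071, -0.056], TCP at [0.286, 0.584, 0.209] pointing down, gripper open.
Joint ranges: [-2.53, 2.53], [-0.31, 2.02], [-1.57, 1.55], [0.28, 2.44], [-1.29, 4.43], [0.15, 1.84], [-2.92, 2.92]. Speed limits (rad/s): [2.57, 2.57, 3.14, 3.14, 3.14, 3.14, 3.14].

## Interface

Orientations are given as a unit quaternion [x, y, z, w].
In Python, from workcell import ctrl, optics gives the robot as it stands. Calls block until the motion is done:
- ctrl.movep(position, orientation): joint-space move of the TCP to a pose.
- ctrl.servo_line(position, rotation=None, v=0.15): straight line of the TCP; rotation=None keeps the orientation; v is the mean speed in m/s.
- ctrl.move_joints(angles): joint-space move.
- ctrl.let_go() and ctrl.grasp(): open the fingers fully, or close them until they stop; the grip force is fixed at half the most.
- ctrl.wait(seconds).
- ctrl.inverse_kinematics(position, orientation): joint angles nearest the present ones, or None.
- optics.grab_frame(name): name is "side" or "top"; returns (picture, depth): 400x640x3 uint8, red, green, blue; 400x640 float32, m along the optical axis (not along the pixel's ray), 0 where there is no reading.
- optics.camera_model(name): a dict with "fx", "fy", "cx", "cy" (pixels), "world_from_camera" (4x4, takes a point from camera to world coordinates). Camera axes: x right, y up, looking along -z (the intrinsics and any distortion apply to the point x, -y, -z); pixel columns grow to the right and rows downward; lengths in m; the calibration is good to about 2 mm. A picture is of the moment at which its call begins. camera_model takes no time and is no camera call.
A pose or a line that the arm cannot do raises ctrl.MotionError and nothing moves.
- ctrl.job_done(): hands the job in; it is judged then, once.
Readings, each from a call of its own:
- ctrl.get_time(): time.
- ctrl.get_q(): joint angles.
- ctrl.get_dq(): joint speeds.
- ctrl.get_joint_efforts(): joint torques, N m.
- ctrl.get_position(): TCP position.
- ctrl.get_tool_rot(): TCP orientation.
- ctrl.get_ft_force(): force on the tool from outside, world axes, zero at the start.
- ctrl.get_ft_torque(): the same for the moment, N m.
- ctrl.get_grip_width(): finger opening in m.
- ctrl.get_grip_force(): force on a finger pad.
Only numpy, scipy, OpenCV 4.12 (cv2) and the standard library are available. Lean on these libraries where they do the work, as an engineer would, in place of code of your own. Each camera call takes 0.05 s, during which the arm holds its last target. There are 200 camera calls.

## Working session

There is one attempt and no reset: what is moved stays moved. The work goes in short steps, each a Python script; the robot and the scene stay as the last script left them, time stands still between calls to the robot, and variables do not carry over. Pictures are saved under pics/ and viewed, at most 10 in all, crops included, and the job is handed in when it is done.

```bash
mkdir -p pics
cat > h.py <<'E'
import numpy as np, cv2
from workcell import ctrl, optics
def pt(m,d,u,v):
    z=d[int(round(v)),int(round(u))]
    p=np.array([(u-m['cx'])/m['fx']*z,-(v-m['cy'])/m['fy']*z,-z,1])
    return (np.array(m['world_from_camera'])@p)[:3]
def cloud(m,d):
    v,u=np.mgrid[:400,:640]
    P=np.stack([(u-m['cx'])/m['fx']*d,-(v-m['cy'])/m['fy']*d,-d,np.ones_like(d)],-1)
    return (P@np.array(m['world_from_camera']).T)[...,:3]
E
python3 - <<'E'
from h import *
for n in("side","top"):
    p,d=optics.grab_frame(n);m=optics.camera_model(n)
    cv2.imwrite(f'pics/{n}0.png',p[...,::-1]);np.savez(f'{n}0.npz',p=p,d=d)
    print({k:np.round(v,3).tolist() for k,v in m.items()})
print(ctrl.get_time(),ctrl.get_tool_rot())
E
```

```text
{'fx': 448.937, 'fy': 448.937, 'cx': 326.602, 'cy': 203.947, 'world_from_camera': [[0.987, 0.096, -0.127, 0.474], [-0.159, 0.601, -0.784, -0.713], [0.001, 0.794, 0.608, 0.717], [0.0, 0.0, 0.0, 1.0]]}
{'fx': 406.854, 'fy': 406.854, 'cx': 319.16, 'cy': 198.617, 'world_from_camera': [[0.006, 0.975, -0.222, 0.396], [-1.0, 0.006, 0.002, -0.015], [0.003, 0.222, 0.975, 1.068], [0.0, 0.0, 0.0, 1.0]]}
0.1 [ 2.25963169e-01  9.74135514e-01 -7.95227669e-04 -1.17239042e-04]
```

View pics/side0.png

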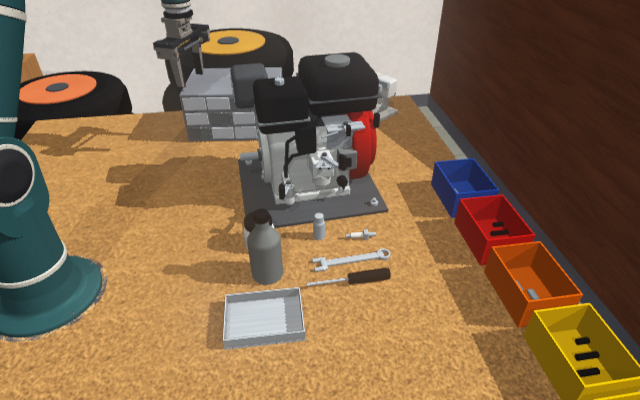

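View pics/top0.png

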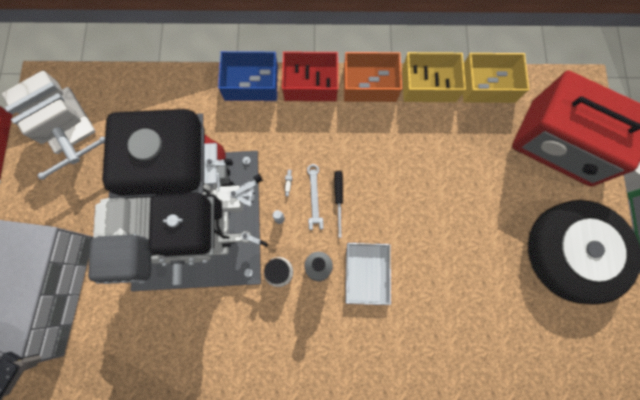

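The side view shows the engine's front with the levers around (285-350, 155-190). The top view shows the lever tips around (245-265, 175-245). I'll enlarge both areas.

Run:
```python
from h import *
for n,(u0,v0,w,h) in dict(side=(230,60,160,120),top=(190,140,160,120)).items():
    if n=='side': v0=110
    p=np.load(f'{n}0.npz')['p'][v0:v0+h,u0:u0+w]
    q=cv2.resize(p,None,fx=5,fy=5,interpolation=cv2.INTER_CUBIC)
    for i in range(0,w,20): cv2.putText(q,str(u0+i),(i*5,10),0,.35,(255,0,0)); cv2.line(q,(i*5,12),(i*5,18),(255,0,0))
    for i in range(0,h,20): cv2.putText(q,str(v0+i),(0,i*5+4),0,.35,(255,0,0))
    cv2.imwrite(f'pics/{n}0c.png',q[...,::-1])
# engine fit from cloud: upper part
for n in("side","top"):
    m=optics.camera_model(n);P=cloud(m,np.load(f'{n}0.npz')['d'])
    for lo,hi in((.095,.115),(.125,.155),(.185,.207),(.225,.247),(.30,.36)):
        k=(P[...,2]>lo)&(P[...,2]<hi)&(P[...,0]>.4)&(P[...,0]<.8)&(P[...,1]>0)&(P[...,1]<.3)
        print(n,lo,k.sum(),P[k].min(0).round(3) if k.any() else'',P[k].max(0).round(3)if k.any() else'')
```

```text
side 0.095 682 [0.419 0.002 0.095] [0.754 0.3   0.115]
side 0.125 1189 [0.462 0.099 0.125] [0.756 0.297 0.155]
side 0.185 647 [0.525 0.112 0.185] [0.763 0.291 0.207]
side 0.225 637 [0.424 0.085 0.225] [0.754 0.273 0.247]
side 0.3 3378 [0.463 0.197 0.3  ] [0.749 0.3   0.352]
top 0.095 390 [0.429 0.001 0.095] [0.691 0.299 0.115]
top 0.125 448 [0.444 0.001 0.125] [0.756 0.299 0.155]
top 0.185 148 [0.552 0.112 0.185] [0.735 0.239 0.207]
top 0.225 238 [0.483 0.172 0.225] [0.677 0.228 0.246]
top 0.3 7185 [0.463 0.198 0.3  ] [0.746 0.3   0.355]
```

View pics/side0c.png

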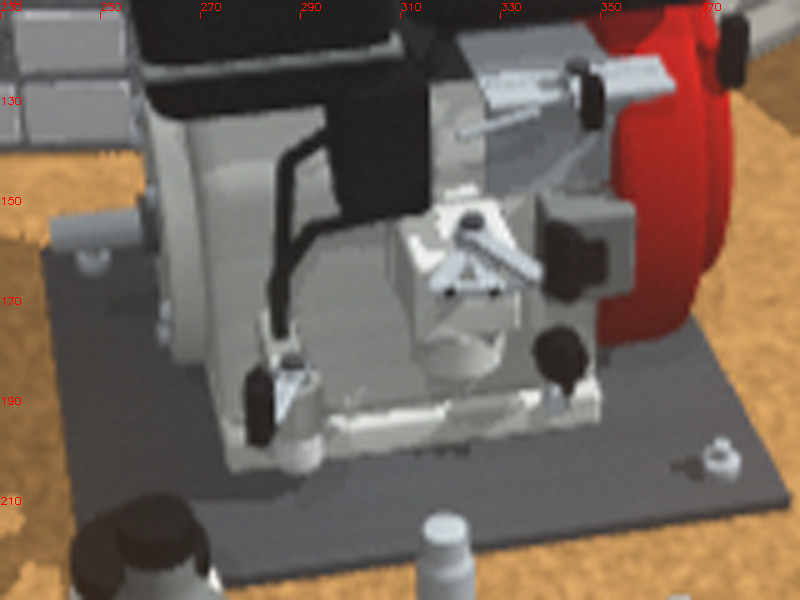

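View pics/top0c.png

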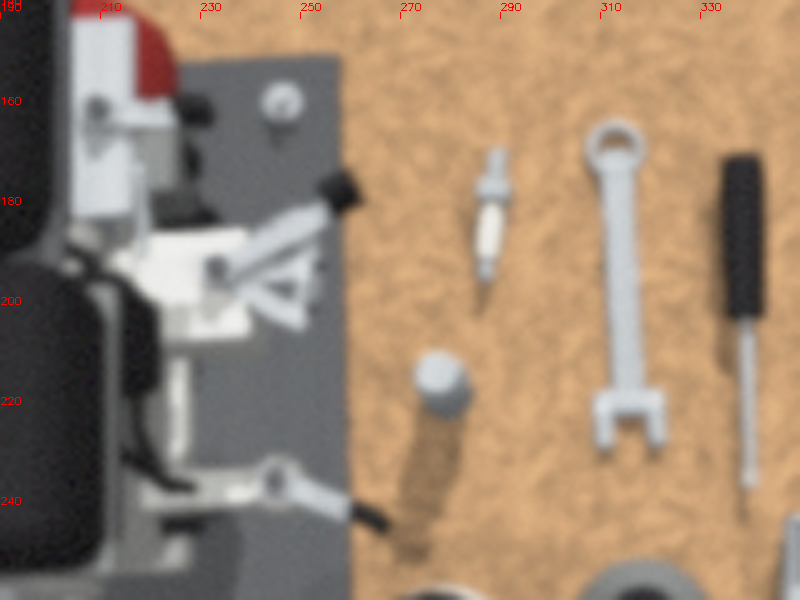

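Crop readings:

| Point | Top view | Side view |
|---|---|---|
| Choke pivot bolt | (233, 193.5) | (324, 153.5) |
| Choke grip | (257.5, 177) | top about (343.5, 156) |
| Fuel pivot | (245, 236) | (288.5, 182) |
| Fuel grip | (263.5, 243) | top about (282, 184.5) |
| Throttle grip | (227, 161) | top about (348, 124.5) |

Next I'll fit the engine pose to these by reprojection.

```bash
cat > fit.py <<'E'
from h import *
from scipy.optimize import least_squares
M={n:optics.camera_model(n) for n in("side","top")}
def proj(n,X):
    m=M[n];c=np.linalg.inv(np.array(m['world_from_camera']))@np.r_[X,1]
    return np.array([m['cx']+m['fx']*c[0]/-c[2],m['cy']-m['fy']*c[1]/-c[2]])
def e2w(s,X):
    c,q=np.cos(s[2]),np.sin(s[2]);return np.array([s[0]+c*X[0]-q*X[1],s[1]+q*X[0]+c*X[1],X[2]])
def fuel(f):a=.575-f;return np.array([-.1-.05*np.cos(a),.07+.05*np.sin(a),.141])
def choke(c):a=c-.45;return np.array([-.085-.065*np.cos(a),-.02+.065*np.sin(a),.201])
E
python3 - <<'E'
from fit import *
obs=[('top',lambda f:choke(0),(257,176.5)),('top',lambda f:np.array([-.085,-.02,.175]),(233,193.5)),
('top',fuel,(263,242.5)),('top',lambda f:np.array([-.1,.07,.12]),(245,236)),
('side',lambda f:choke(0),(343.5,156)),('side',lambda f:np.array([-.085,-.02,.177]),(324,153.5)),
('side',fuel,(282,184.5)),('side',lambda f:np.array([-.1,.07,.12]),(288.5,182))]
res=lambda s:np.concatenate([proj(n,e2w(s,g(s[3])))-o for n,g,o in obs])
r=least_squares(res,[.6,.25,1.6,.1],loss='soft_l1');s=r.x
print(s.round(4));print(r.fun.reshape(-1,2).round(1).tolist())
np.save('s.npy',s)
for nm,X in dict(choke=choke(0),fuel=fuel(s[3]),thr=np.array([-.087,-.08,.242])).items(): print(nm,e2w(s,X).round(4),proj('top',e2w(s,X)).round(1),proj('side',e2w(s,X)).round(1))
for nm,(u,v,h) in dict(jar=(278,271,.075),oil=(318,263,.17),sock=(277,214,.065)).items():
    d=np.load('top0.npz')['d'];p=pt(M['top'],d,u,v);a=s[2];w=p[:2]-s[:2]
    print(nm,p.round(3),'engine',(np.cos(a)*w[0]+np.sin(a)*w[1]).round(3),(-np.sin(a)*w[0]+np.cos(a)*w[1]).round(3))
# IK feasibility
from scipy.spatial.transform import Rotation as R
for k in(0,np.pi):
    q=(R.from_euler('z',s[2]+k)*R.from_euler('x',np.pi)).as_quat()
    for X in([-.147,.135,.147],[-.147,.06,.147],[-.144,-.09,.197],[-.144,-.01,.197],[-.147,.135,.3]):
        print(k,X,e2w(s,np.array(X)).round(3),np.round(ctrl.inverse_kinematics(e2w(s,np.array(X)).tolist(),q.tolist()) if ctrl.inverse_kinematics(e2w(s,np.array(X)).tolist(),q.tolist()) is not None else 0,2))
E
```

```text
[0.5864 0.2611 1.634  0.1439]
[[0.3, -0.2], [0.3, -0.6], [0.4, -0.3], [-0.1, -0.5], [-1.1, -0.9], [0.1, -1.0], [-0.6, 1.4], [-0.5, -0.8]]
choke [0.6436 0.121  0.201 ] [257.3 176.3] [342.4 155.1]
fuel [0.5049 0.1103 0.141 ] [263.4 242.2] [281.4 185.9]
thr [0.6717 0.1794 0.242 ] [227.6 158.1] [350.2 125.1]
jar [0.444 0.081 0.075] engine -0.17 0.154
oil [ 0.457 -0.015  0.171] engine -0.267 0.147
sock [0.585 0.089 0.064] engine -0.172 0.012
0 [-0.147, 0.135, 0.147] [0.461 0.106 0.147] [-0.66  0.26  0.42  2.1  -0.14  0.81 -0.09]
0 [-0.147, 0.06, 0.147] [0.536 0.111 0.147] [-0.61  0.39  0.43  1.94 -0.21  0.86 -0.01]
0 [-0.144, -0.09, 0.197] [0.685 0.123 0.197] [-0.5   0.58  0.41  1.51 -0.25  1.11  0.03]
0 [-0.144, -0.01, 0.197] [0.605 0.118 0.197] [-0.58  0.44  0.44  1.72 -0.21  1.03 -0.  ]
0 [-0.147, 0.135, 0.3] [0.461 0.106 0.3  ] [-0.72  0.06  0.44  1.93 -0.03  1.16 -0.2 ]
3.141592653589793 [-0.147, 0.135, 0.147] [0.461 0.106 0.147] [-0.17  0.26 -0.15  2.07  0.05  0.81  2.86]
3.141592653589793 [-0.147, 0.06, 0.147] [0.536 0.111 0.147] [-0.11  0.38 -0.19  1.9   0.09  0.87  2.86]
3.141592653589793 [-0.144, -0.09, 0.197] [0.685 0.123 0.197] [-0.08  0.57 -0.21  1.48  0.13  1.11  2.88]
3.141592653589793 [-0.144, -0.01, 0.197] [0.605 0.118 0.197] [-0.11  0.43 -0.18  1.69  0.09  1.02  2.88]
3.141592653589793 [-0.147, 0.135, 0.3] [0.461 0.106 0.3  ] [-0.32  0.07  0.02  1.91 -0.    1.16  2.91]
```

The fit is good: residuals are about 1 px and the throttle prediction matches. Now I'll close the fingers, go over, descend left of the fuel lever and push it right while checking force.

```bash
cat >> fit.py <<'E'
from scipy.spatial.transform import Rotation as R
s=np.load('s.npy')
Q=(R.from_euler('z',s[2])*R.from_euler('x',np.pi)).as_quat().tolist()
W=lambda x,y,z:e2w(s,np.array([x,y,z])).tolist()
ey=np.array([-np.sin(s[2]),np.cos(s[2])])
def fy(): return float(np.dot(np.array(ctrl.get_ft_force())[:2],ey))
def snap(n,f,box=None):
    p,d=optics.grab_frame(n);np.savez(f+'.npz',p=p,d=d)
    if box: u,v,w,h=box;p=cv2.resize(p[v:v+h,u:u+w],None,fx=5,fy=5,interpolation=cv2.INTER_CUBIC)
    cv2.imwrite(f'pics/{f}.png',p[...,::-1])
E
python3 - <<'E'
from fit import *
ctrl.grasp()
p=ctrl.get_position();ctrl.servo_line([p[0],p[1],.42],v=.25)
ctrl.movep(W(-.16,.14,.42),Q)
ctrl.servo_line(W(-.147,.134,.20),v=.25)
ctrl.servo_line(W(-.147,.134,.145),v=.15)
print(ctrl.get_time(),ctrl.get_grip_width(),fy(),np.round(ctrl.get_ft_force(),1))
ctrl.servo_line(W(-.149,.11,.145),v=.08);print(.11,round(fy(),1))
for y in np.arange(.10,.064,-.005):
    ctrl.servo_line(W(-.147,y,.145),v=.08);f=fy();print(round(y,3),round(f,1))
    if abs(f)>14: break
print(ctrl.get_time())
snap('side','f1',(230,110,160,120))
E
```

```text
5.875 0.0004653429919800269 0.1999268032853371 [-0.2  0.   0.1]
0.11 -0.4
0.1 0.7
0.095 -0.2
0.09 -0.6
0.085 0.5
0.08 0.1
0.075 0.6
0.07 0.3
0.065 -0.1
8.35
```

View pics/f1.png

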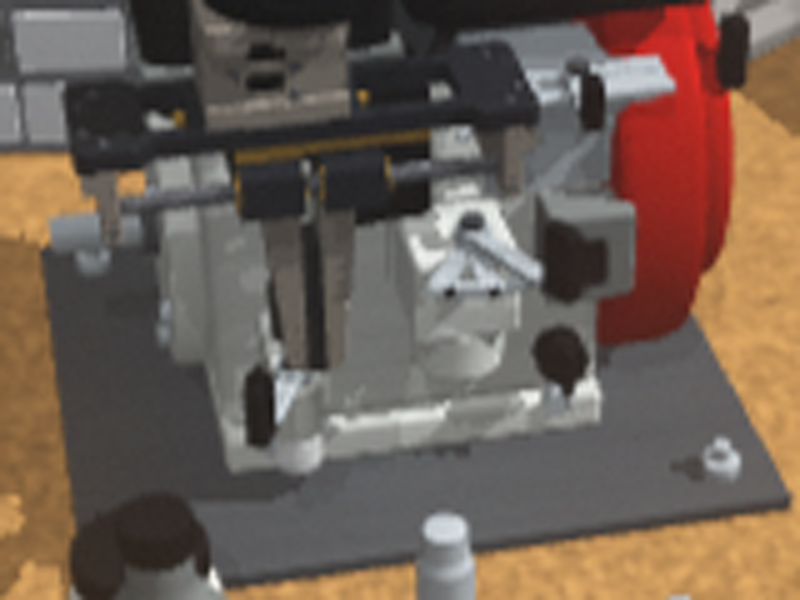

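The fuel lever hasn't moved: its grip is still at (282, 190), and the fingertips end at about (292, 183). I'll compare that with where the tips should project.

Run:
```python
from fit import *
p=np.array(ctrl.get_position());print(p,W(-.147,.065,.145))
Rm=R.from_quat(ctrl.get_tool_rot());print(Rm.as_matrix().round(2).tolist())
for d in(.0,.025): print(d,proj('side',p+Rm.apply([0,0,d])).round(1),proj('top',p+Rm.apply([0,0,d])).round(1))
print('fueltip',[proj('side',W(*fuel(f))).round(1).tolist() for f in(.14,.6,1.15)])
D=np.load('f1.npz')['d']
for u,v in((288,180),(296,180),(291,170),(282,186),(282,190),(282,194)): print(u,v,pt(M['side'],D,u,v).round(4))
D=np.load('side0.npz')['d']
for u,v in((282,186),(282,190),(282,194)): print(u,v,pt(M['side'],D,u,v).round(4))
snap('top','f1t',(190,140,160,120))
```

```text
[0.53085858 0.11032403 0.1449433 ] [0.5308061419754315, 0.1103363762002521, 0.145]
[[-0.06, 1.0, -0.0], [1.0, 0.06, -0.0], [-0.0, -0.0, -1.0]]
0.0 [293.  183.3] [263.5 230.6]
0.025 [293.5 192.4] [264.9 232.2]
fueltip [[281.3, 185.9], [291.6, 185.8], [302.4, 182.3]]
288 180 [0.5197 0.1004 0.1618]
296 180 [0.5373 0.1016 0.1592]
291 170 [0.5276 0.1017 0.1863]
282 186 [0.5062 0.1125 0.1389]
282 190 [0.5051 0.1012 0.1361]
282 194 [0.5046 0.1033 0.1236]
282 186 [0.5062 0.1109 0.14  ]
282 190 [0.5051 0.1013 0.136 ]
282 194 [0.5044 0.0994 0.1265]
```

View pics/f1t.png

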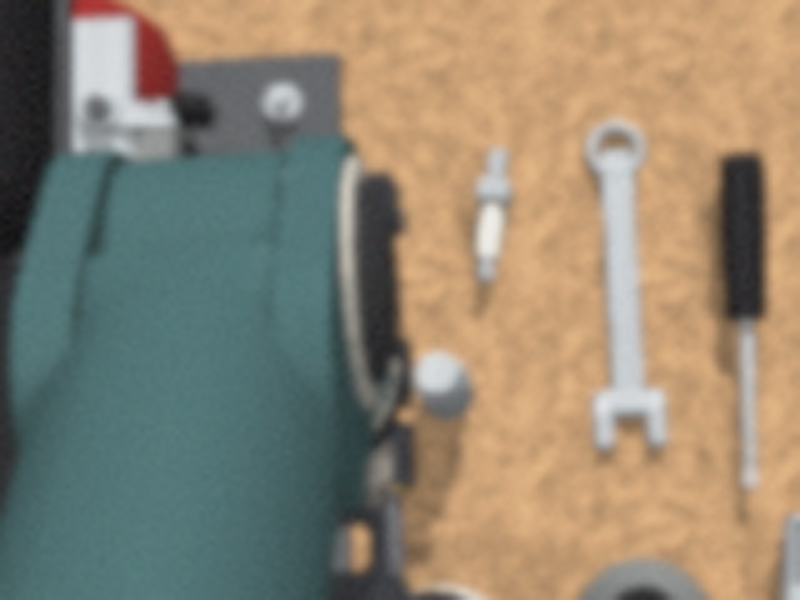

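Run:
```python
from fit import *
P=cloud(M['side'],np.load('f1.npz')['d']);P0=cloud(M['side'],np.load('side0.npz')['d'])
for u in(285,288,292,296,298): print(u,[(v,P[v,u].round(3).tolist(),P0[v,u,1].round(3)) for v in range(178,194,2)])
```

```text
285 [(178, [0.518, 0.194, 0.105], np.float64(0.194)), (180, [0.517, 0.183, 0.107], np.float64(0.184)), (182, [0.516, 0.161, 0.115], np.float64(0.164)), (184, [0.515, 0.155, 0.114], np.float64(0.156)), (186, [0.515, 0.148, 0.113], np.float64(0.146)), (188, [0.514, 0.139, 0.114], np.float64(0.139)), (190, [0.513, 0.133, 0.113], np.float64(0.13)), (192, [0.513, 0.124, 0.113], np.float64(0.126))]
288 [(178, [0.52, 0.102, 0.166], np.float64(0.191)), (180, [0.52, 0.1, 0.162], np.float64(0.162)), (182, [0.519, 0.101, 0.156], np.float64(0.152)), (184, [0.522, 0.153, 0.115], np.float64(0.153)), (186, [0.521, 0.147, 0.113], np.float64(0.148)), (188, [0.521, 0.141, 0.112], np.float64(0.139)), (190, [0.521, 0.144, 0.104], np.float64(0.145)), (192, [0.521, 0.148, 0.095], np.float64(0.144))]
292 [(178, [0.529, 0.099, 0.167], np.float64(0.224)), (180, [0.528, 0.101, 0.16], np.float64(0.226)), (182, [0.528, 0.1, 0.156], np.float64(0.225)), (184, [0.532, 0.158, 0.11], np.float64(0.16)), (186, [0.531, 0.153, 0.108], np.float64(0.153)), (188, [0.531, 0.15, 0.104], np.float64(0.148)), (190, [0.53, 0.149
[... 169 characters left out ...]
64(0.225)), (182, [0.537, 0.101, 0.155], np.float64(0.226)), (184, [0.547, 0.226, 0.061], np.float64(0.224)), (186, [0.546, 0.225, 0.056], np.float64(0.228)), (188, [0.546, 0.227, 0.049], np.float64(0.226)), (190, [0.546, 0.223, 0.045], np.float64(0.226)), (192, [0.546, 0.227, 0.036], np.float64(0.232))]
298 [(178, [0.542, 0.102, 0.163], np.float64(0.227)), (180, [0.542, 0.101, 0.159], np.float64(0.225)), (182, [0.552, 0.226, 0.067], np.float64(0.224)), (184, [0.552, 0.227, 0.06], np.float64(0.226)), (186, [0.551, 0.227, 0.054], np.float64(0.224)), (188, [0.551, 0.225, 0.049], np.float64(0.225)), (190, [0.551, 0.224, 0.044], np.float64(0.223)), (192, [0.551, 0.23, 0.033], np.float64(0.229))]
```

The depth readings put the real fingertips at about z 0.153, so when closed they sit roughly 8 mm behind the TCP. I'll check the body height before going lower.

Run:
```python
from fit import *
P=cloud(M['side'],np.load('f1.npz')['d'])
for u in(250,262,284,300,315,330): print(u,[(v,P[v,u].round(3).tolist()) for v in range(122,158,3) if P[v,u,1]<.14])
for v in(158,165,172,178,181):
    k=np.where(P[v,:,1]<.115)[0];k=k[(k>270)&(k<310)];print(v,k.min(),k.max(),P[v,k.min()].round(3),P[v,k.max()].round(3))
```

```text
250 [(128, [0.45, 0.123, 0.282]), (131, [0.45, 0.11, 0.282]), (134, [0.45, 0.097, 0.283]), (137, [0.449, 0.088, 0.281]), (140, [0.449, 0.078, 0.28]), (143, [0.448, 0.076, 0.274]), (146, [0.448, 0.075, 0.268]), (149, [0.447, 0.073, 0.262]), (152, [0.446, 0.075, 0.255]), (155, [0.446, 0.077, 0.246])]
262 [(128, [0.475, 0.125, 0.28]), (131, [0.474, 0.124, 0.273]), (137, [0.473, 0.085, 0.281]), (140, [0.472, 0.087, 0.273]), (149, [0.47, 0.083, 0.255])]
284 [(122, [0.519, 0.093, 0.306]), (125, [0.518, 0.098, 0.297]), (128, [0.518, 0.094, 0.292]), (131, [0.517, 0.087, 0.289]), (134, [0.517, 0.091, 0.28]), (137, [0.516, 0.087, 0.276]), (140, [0.516, 0.091, 0.267]), (143, [0.515, 0.084, 0.264]), (146, [0.515, 0.08, 0.259]), (149, [0.514, 0.078, 0.253]), (152, [0.514, 0.082, 0.244]), (155, [0.515, 0.1, 0.226])]
300 [(122, [0.554, 0.132, 0.283]), (125, [0.553, 0.129, 0.278]), (128, [0.551, 0.107, 0.282]), (131, [0.55, 0.094, 0.283]), (134, [0.549, 0.089, 0.279]), (137, [0.549, 0.095, 0.268]), (140, [0.548, 0.09, 0.264]), (143, [0.548, 0.083, 0.262]), (146, [0.547, 0.08, 0.256]), (149, [0.547, 0.082, 0.248]), (152, [0.548, 0.1, 0.23]), (155, [0.548, 0.103, 0.221])]
315 [(122, [0.585, 0.132, 0.281]), (125, [0.585, 0.129, 0.275]), (131, [0.58, 0.092, 0.281]), (134, [0.58, 0.091, 0.275]), (143, [0.579, 0.09, 0.255])]
330 [(122, [0.616, 0.125, 0.281]), (125, [0.614, 0.111, 0.282]), (128, [0.611, 0.097, 0.283]), (131, [0.61, 0.086, 0.282]), (134, [0.61, 0.086, 0.275]), (137, [0.61, 0.087, 0.267]), (140, [0.61, 0.088, 0.26]), (143, [0.61, 0.088, 0.253]), (146, [0.611, 0.091, 0.244])]
158 283 300 [0.512 0.097 0.221] [0.548 0.102 0.214]
165 284 299 [0.513 0.103 0.199] [0.545 0.103 0.196]
172 285 299 [0.515 0.113 0.175] [0.544 0.099 0.181]
178 287 298 [0.518 0.102 0.166] [0.542 0.102 0.163]
181 287 307 [0.517 0.101 0.159] [ 0.474 -0.713  0.717]
```

The whole tool sits about 33 mm higher than the reported TCP implies: the body underside is at 0.243 and the tips at 0.153. Laterally it is right. So tip z = TCP z + 8 mm, and I'll redo the push with TCP z 0.110.

Run:
```python
from fit import *
ctrl.servo_line(W(-.147,.134,.145),v=.15)
ctrl.servo_line(W(-.147,.134,.110),v=.1)
print(np.round(ctrl.get_ft_force(),1))
ctrl.servo_line(W(-.148,.11,.110),v=.08);print(.11,round(fy(),1))
for y in np.arange(.104,.045,-.003):
    ctrl.servo_line(W(-.148,y,.110),v=.06);f=fy();print(round(y,3),round(f,1),end='; ')
    if abs(f)>14: break
print(ctrl.get_time())
snap('side','f2',(230,110,160,120))
```

```text
[-0.2  0.1 -1.1]
0.11 -0.8
0.104 1.2; 0.101 2.4; 0.098 2.9; 0.095 2.2; 0.092 1.2; 0.089 2.4; 0.086 1.6; 0.083 1.9; 0.08 1.5; 0.077 1.6; 0.074 1.9; 0.071 3.1; 0.068 4.1; 0.065 2.0; 0.062 5.8; 0.059 12.8; 0.056 19.2; 14.2583
```

View pics/f2.png

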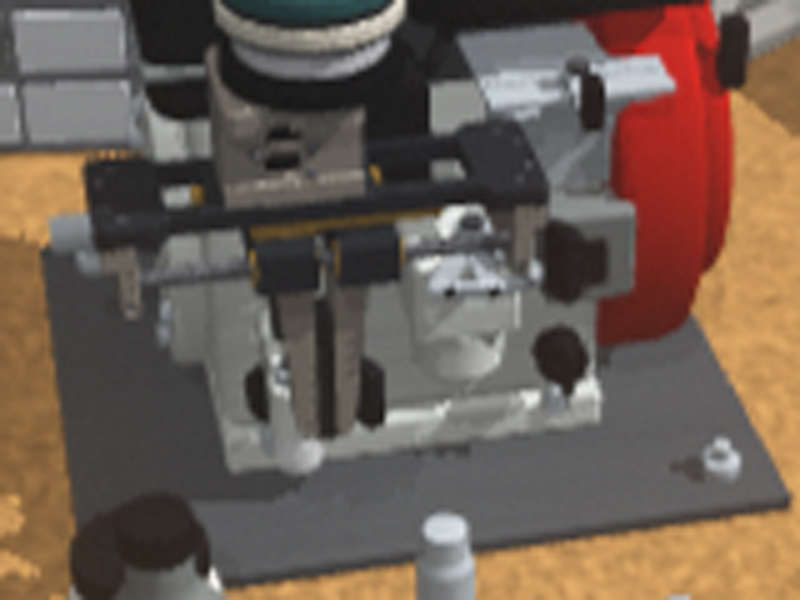

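The fuel grip now shows to the right of the fingers at (304, 188), and force built up at the stop. I'll back off, rise, move over to the choke side and look.

Run:
```python
from fit import *
ctrl.servo_line(W(-.148,.09,.110),v=.1)
ctrl.servo_line(W(-.148,.09,.30),v=.2)
ctrl.servo_line(W(-.16,-.09,.30),v=.2)
print(ctrl.get_time(),np.round(ctrl.get_ft_force(),1))
snap('side','f3',(230,110,160,120))
print([proj('side',W(*fuel(f))).round(1).tolist() for f in(.14,1.,1.15)])
```

```text
16.95 [ 0.2 -0.4 -0.4]
[[281.3, 185.9], [299.8, 183.6], [302.4, 182.3]]
```

View pics/f3.png

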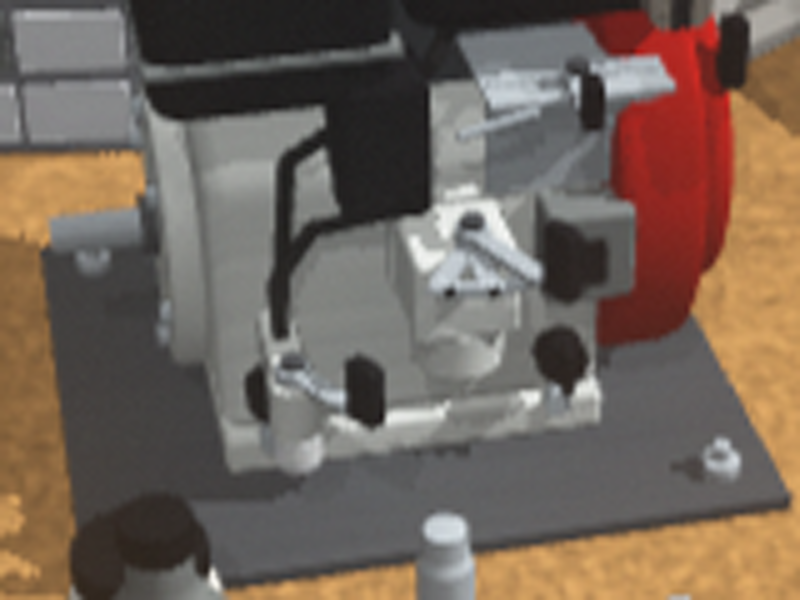

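The fuel lever is fully right: its grip top at about (302.5, 182) matches the 1.15 prediction of (302.4, 182.3). The choke and throttle haven't moved. Now the choke.

Run:
```python
from fit import *
ctrl.servo_line(W(-.147,-.092,.22),v=.2)
ctrl.servo_line(W(-.147,-.092,.166),v=.12)
print(np.round(ctrl.get_ft_force(),1))
ctrl.servo_line(W(-.147,-.078,.166),v=.08);print(round(fy(),1))
for y in np.arange(-.074,.005,.003):
    ctrl.servo_line(W(-.148,y,.166),v=.06);f=fy();print(round(y,3),round(f,1),end='; ')
    if abs(f)>(18 if y>-.028 else 30): break
print(ctrl.get_time())
ctrl.servo_line(W(-.148,y-.035,.166),v=.12)
ctrl.servo_line(W(-.155,y-.035,.30),v=.2)
print(ctrl.get_time(),np.round(ctrl.get_ft_force(),1))
snap('side','f4',(230,110,160,120))
print([proj('side',W(*choke(f))).round(1).tolist() for f in(0,.45,.9)])
```

```text
[ 0.5 -0.9  0.4]
-0.3
-0.074 0.0; -0.071 -1.8; -0.068 -4.8; -0.065 -6.7; -0.062 -8.8; -0.059 -8.7; -0.056 -0.8; -0.053 0.5; -0.05 -0.2; -0.047 -0.7; -0.044 -0.1; -0.041 0.5; -0.038 -4.0; -0.035 -5.6; -0.032 -7.8; -0.029 -5.3; -0.026 0.2; -0.023 0.3; -0.02 0.6; -0.017 -0.3; -0.014 -3.9; -0.011 -9.2; -0.008 -16.1; -0.005 -21.2; 24.4833
25.75 [ 0.7 -0.7  0. ]
[[342.4, 155.1], [330.6, 158.1], [317.3, 158.0]]
```

View pics/f4.png

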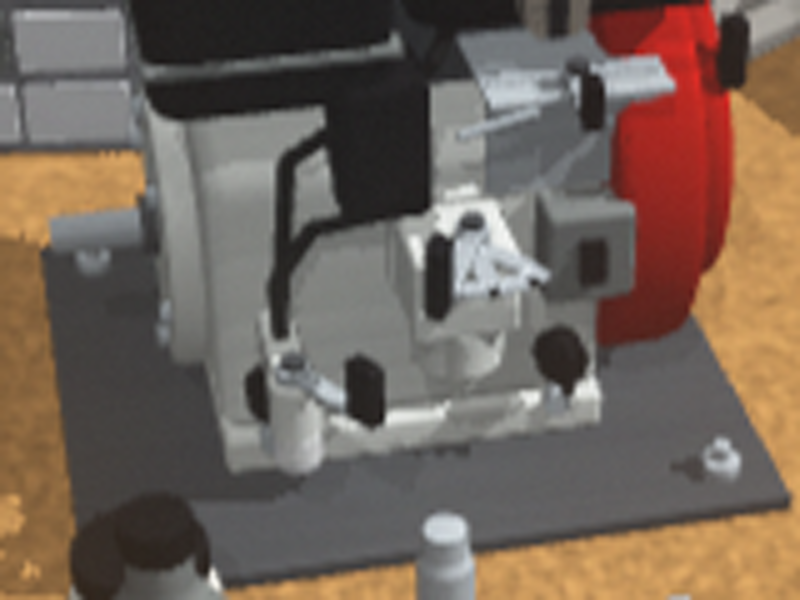

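The choke grip top at about (317.5, 157) matches full choke at (317.3, 158). The throttle is unchanged at (348, 130), and the fuel lever and loose things are where they were. I'll withdraw the hand and hand in.

Run:
```python
from fit import *
ctrl.servo_line(W(-.22,-.04,.36),v=.2)
ctrl.wait(.3);print(ctrl.get_time(),np.abs(ctrl.get_dq()).max())
print(ctrl.job_done())
```

```text
26.6917 0.006902377997476574
the job is handed in; nothing more can be done
None
```

The fuel tap is fully on and the choke is at full choke, in that order; the throttle and loose items were left alone, the hand is clear, and the job was handed in at about 27 s of the 51 s allowed.

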